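# Find which way a juicer base's retaining cap unscrews and hold the cap lifted off

## Robot

A 6-joint arm with a two-finger parallel gripper is mounted at the origin on a cart in front of the work surface, level with it; the furniture and walls round the work are solid. World frame = base frame: x ahead of the robot, y to its left, z up, the work surface at z = 0. Lengths are in m, angles in rad, forces in N, time in s.
With the tool pointing down it reaches from about 0.35 to 0.725 m from the base axis. Payload 4.3 kg.
Tool frame: the origin (TCP) lies midway between the tips of the shut fingers; the grasp point (between the pads) lies 19 mm behind it; z points along the fingers, y is the line along which they close (so a half turn about z gives the same grasp; the last joint's range is limited). The gripper opens to 85 mm and grips with 20 to 120 N. Pads are 22 mm wide; open, the fingers measure 114 mm over their backs; the gripper's body (76 mm by 85 mm) begins 54 mm behind the grasp point. The pads swing forward as they close: fully open they stand 13 mm farther back than shut.
Start: joints at [1.236, 0.377, 0.081, 1.274, 0, 1.46], TCP at [0.128, 0.561, 0.231] pointing down, gripper open.
Joint ranges: [-2.72, 2.72], [-0.84, 1.66], [-1.02, 1.22], [-1.77, 2.12], [-1.37, 1.28], [-3.14, 3.14]. Speed limits (rad/s): [2.57, 2.57, 3.14, 3.14, 3.14, 3.14].

## Interface

Orientations are given as a rotation vector (axis times angle).
In Python, from plant import bot gives the robot as it stands. The module is installed in compiled form; this text tells all that it offers.
- The arm moves only by the tool servo_tool, never from a script. Its argument "plan" is a list that holds one entry, the list of rows, each a list of 7 numbers: the turn, a rotation vector about the world's x, y, z in rad, then the shift along the world's x, y, z in cm, then the opening, from 0 (shut) to 1 (fully open). A call has 1 to 12 rows; each row is the pose to reach, as a shift and turn from the pose commanded when the call began; what a row does not reach only later rows make up. A row lasts 1/12 s, in which the tool goes at most 41.7 mm and 7.16 degrees, less where a joint would pass 70% of its speed; a pose out of reach is approached as far as the arm can. A call with a gripper value outside its range is refused whole. The fingers move at their own pace and stop on an object; "newtons" is the grip in N (left out, the last holds). Time passes only in rows, so rows that repeat a pose let the fingers close. It gives the time, the measured TCP pose, the force, the opening and the grip force at its end, in the units of the state.
- bot.state(): the state, without advancing time (a new reading comes with each control period).
- bot.capture(name): name is "side" or "top" or "wrist"; returns a dict with "frame" (420x560x3 uint8, red, green, blue), "fov_y" (degrees; the focal length in pixels is half the picture's height over the tangent of half this angle, whatever the lens; pixels are square), "cx", "cy" (the principal point, pixels), "world_from_camera" (4x4, takes a point from camera to world coordinates). Camera axes: x right, y up, looking along -z (the intrinsics and any distortion apply to the point x, -y, -z); pixel columns grow to the right and rows downward; lengths in m; the calibration is good to about 2 mm. A picture is of the moment at which its call begins. There is no depth.
- bot.hand_in(): hands the job in; it is judged then, once.
The state is a dict: "t": time; "q": joint angles; "joint_vel": joint speeds; "effort": joint torques, N m; "eef_pos": TCP position; "tool_rot": TCP orientation; "contact_force": force on the tool from outside, world axes, zero at the start; "torque": the same for the moment, N m; "gripper_width": opening from 0.0 (shut) to 1.0 (fully open); "grip_force": force on a finger pad.
Only numpy, scipy, OpenCV 4.12 (cv2) and the standard library are available. Lean on these libraries where they do the work, as an engineer would, in place of code of your own. Each camera call takes 0.05 s, during which the arm holds its last target. There are 200 camera calls.

## Task

The drive spindle of the juicer base is due for cleaning: unscrew the grey cap with the finger bar from the neck on top of the base and lift it off. These bases are made with right-hand and with left-hand threads and nothing outside shows which, so try both ways. Finish with the cap still gripped and held still, level, well clear above the neck, and leave the spice jar and the avocado where they are.

Things in the scene. Friction and masses are not known exactly. Their poses are not given: they have to be found in the camera images.
- drive_base: Round white juicer motor base, fixed to the worktop, 150 mm across, 90 mm high, narrower at the top, with a small dial on its front (-x) side. On top is a steel neck, 31 mm across (42 mm over its thread ridges), whose flat top is 118 mm above the worktop. Origin at the centre of the underside, z up along the neck's axis. A wall cabinet hangs to its left, from 0.5 m above the worktop.
- cap_grip (a point): Centre of the cap's upright finger bar (at the start 137 mm above the worktop, on the neck's axis). The bar is 44 mm long along this frame's x, 12 mm thick along y and 28 mm tall along z; it stands on the cap's round flat top, which is 54 mm across and 124 mm above the worktop at the start.
- cap: Loose grey screw cap on the neck, about 60 g; origin at its skirt's lower edge, 43 mm under the bar's centre. Coarse two-start thread: it turns easily; one way (differs from case to case) it meets a hard stop within 10 degrees, the other way it is free to lift straight off at 60 to 105 degrees, with a stop beyond. Until then it lifts 6 mm at most.
- spice_jar_centre (a point): Bystander: centre of a loose standing spice jar with a red lid, 45 mm across, 106 mm tall, beside the base. Not to be disturbed.
- avocado_centre (a point): Bystander: centre of a loose dark avocado, 101 x 68 x 68 mm, lying on the worktop. Not to be disturbed.
Mind the look-alikes: they are no part of the job. Leave any pink look-alike of the drive_base alone.

How it is judged:
On the way:
1. the cap is turned by more than about 50 degrees while still down on the neck (angle between the x axis of cap_grip and the x axis of drive_base, either way round above 0.87 rad and z of cap_grip in the frame of drive_base below 0.147 m and horizontal distance between cap_grip and drive_base below 0.008 m), for 0.05 s.
At the end, for the whole second after the job is handed in: The fingers hold the cap still (under 0.03 m/s) and level (within 0.3 rad), raised at least 40 mm from its seat and within 80 mm of the neck's axis, touching nothing of the base; the spice jar and the avocado are within 30 mm of where they stood (z of cap_grip in the frame of drive_base above 0.177 m and horizontal distance between cap_grip and drive_base below 0.08 m and angle between cap_grip's own z axis and vertical below 0.3 rad and contact force between the fingers and cap above 1 N and contact force between drive_base and cap below 0.2 N and linear speed of cap below 0.03 m/s and distance of each of spice_jar_centre, avocado_centre from where it was at the start of the episode below 0.03 m); the arm keeps its last pose, push and grip.
It fails at once if the spice jar is knocked over or pushed away (angle between spice_jar_centre's own z axis and vertical above 0.5 rad or distance of spice_jar_centre from where it was at the start of the episode above 0.05 m).
It also fails if it takes over 48 s, if anything falls off the work surface, if the arm or the gripper's body presses on something with over 40 N, if the wrist force passes 120 N, or if a joint passes its speed limit or range.

## Working session

There is one attempt and no reset: what is moved stays moved. The work goes in short steps, Python scripts to look and compute and a tool call to move; the robot and the scene stay as the last step left them, time stands still between calls to the robot, and variables do not carry over. Pictures are saved under pics/ and viewed, at most 10 in all, crops included, and the job is handed in when it is done.

Besides the shell and the picture viewer there is one more tool, called after "Request:" as name([rows], argument=value, ...), one row to a line, values as JSON. servo_tool: Moves the arm, as the interface text tells. Its arguments: {"type":"object","properties":{"plan":{"type":"array"},"newtons":{"type":"number"}},"required":["plan"]}

```bash
mkdir -p pics; cat > h.py <<'E'
import numpy as np, cv2, pickle
from plant import bot
def grab(n,tag):
    c=bot.capture(n); pickle.dump(c,open(f'pics/{tag}.pkl','wb')); cv2.imwrite(f'pics/{tag}.png',c['frame'][:,:,::-1]); return c
def load(tag): return pickle.load(open(f'pics/{tag}.pkl','rb'))
def ray(c,u,v):
    f=c['frame'].shape[0]/2/np.tan(np.radians(c['fov_y'])/2); T=np.array(c['world_from_camera'])
    d=T[:3,:3]@np.array([(u-c['cx'])/f,-(v-c['cy'])/f,-1]); return T[:3,3],d/np.linalg.norm(d)
def atz(c,u,v,z):
    o,d=ray(c,u,v); return o+d*(z-o[2])/d[2]
def tri(*obs):
    A=0;b=0
    for c,u,v in obs:
        o,d=ray(c,u,v);P=np.eye(3)-np.outer(d,d);A=A+P;b=b+P@o
    x=np.linalg.solve(A,b); return x,[np.linalg.norm((np.eye(3)-np.outer(d,d))@(x-o)) for o,d in [ray(*k) for k in obs]]
def proj(c,p):
    f=c['frame'].shape[0]/2/np.tan(np.radians(c['fov_y'])/2); T=np.linalg.inv(c['world_from_camera']); q=T[:3,:3]@p+T[:3,3]
    return c['cx']-f*q[0]/q[2], c['cy']+f*q[1]/q[2]
E
python3 - <<'E'
from h import *
s=bot.state();print(s)
a=grab('side','s0');b=grab('top','t0');w=grab('wrist','w0')
for c in(a,b,w):print({k:v for k,v in c.items() if k!='frame'})
cv2.imwrite('pics/all0.png',cv2.resize(np.vstack([np.hstack([a['frame'],b['frame']])])[:,:,::-1],(800,300),interpolation=cv2.INTER_AREA))
E
```

```text
{'t': 0.0, 'q': array([ 1.23570408e+00,  3.78070986e-01,  7.96034690e-02,  1.27440288e+00,
       -4.03243815e-05,  1.46049131e+00]), 'joint_vel': array([ 0.00216362,  0.00048712,  0.00068727, -0.00218887, -0.000558  ,
       -0.00034526]), 'effort': array([ 3.26337149e-04, -4.63605809e+01,  2.69874251e+01,  2.08172947e-02,
        4.37679682e-05,  2.47324913e-06]), 'eef_pos': array([0.12795425, 0.55989472, 0.23034768]), 'tool_rot': array([-0.35230481, -3.12135301,  0.00319106]), 'contact_force': array([-0.10043176,  0.38939849,  0.10570755]), 'torque': array([ 0.00327431, -0.00667033, -0.02847909]), 'grip_force': 0.0, 'gripper_width': 0.9981304547486121}
{'fov_y': 56.689383076983034, 'cx': 276.2362648211218, 'cy': 212.78066998889062, 'world_from_camera': array([[-0.88034409,  0.38067545, -0.28298497,  0.2263834 ],
       [-0.47429668, -0.69881233,  0.53544747,  0.35077225],
       [ 0.00607832,  0.60559684,  0.7957484 ,  0.84549358],
       [ 0.        ,  0.        ,  0.        ,  1.        ]])}
{'fov_y': 56.578950803561895, 'cx': 275.2537515064573, 'cy': 204.83085841061367, 'world_from_camera': array([[ 5.07396367e-04,  9.94081834e-01, -1.08632640e-01,
         4.16940541e-01],
       [-9.99645293e-01,  3.39684452e-03,  2.64149435e-02,
        -1.38518244e-01],
       [ 2.66276237e-02,  1.08580704e-01,  9.93730950e-01,
         9.56506181e-01],
       [ 0.00000000e+00,  0.00000000e+00,  0.00000000e+00,
         1.00000000e+00]])}
{'fov_y': 67.60489689278558, 'cx': 278.7539087657205, 'cy': 206.2875367951012, 'world_from_camera': array([[ 0.22172794, -0.94261651, -0.24962137,  0.06444495],
       [ 0.97510681,  0.21385369,  0.05859437,  0.57468394],
       [-0.00184957, -0.25639951,  0.96656912,  0.37290621],
       [ 0.        ,  0.        ,  0.        ,  1.        ]])}
```

View pics/t0.png

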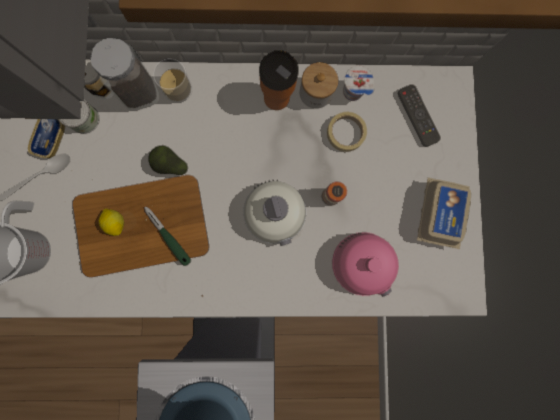

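View pics/s0.png

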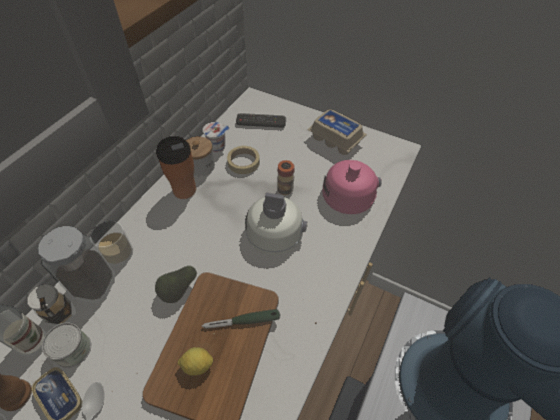

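Candidates: the white base at top (275,212) / side (274,220), and the pink pot at top (366,263) / side (351,185). The white one with the grey bar cap fits; the pink one is the look-alike. The red-lidded jar is at top (337,193) / side (286,175), and the avocado at top (167,160) / side (175,284). One enlarged crop will confirm this.

```bash
python3 - <<'E'
from h import *
a=load('s0');b=load('t0')
cr=lambda c,u,v:cv2.resize(c['frame'][v:v+100,u:u+80,::-1],None,fx=5,fy=5,interpolation=cv2.INTER_CUBIC)
cv2.imwrite('pics/crop1.png',np.hstack([cr(b,238,165),cr(a,236,165)]))
E
```

```text
(no output)
```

View pics/crop1.png

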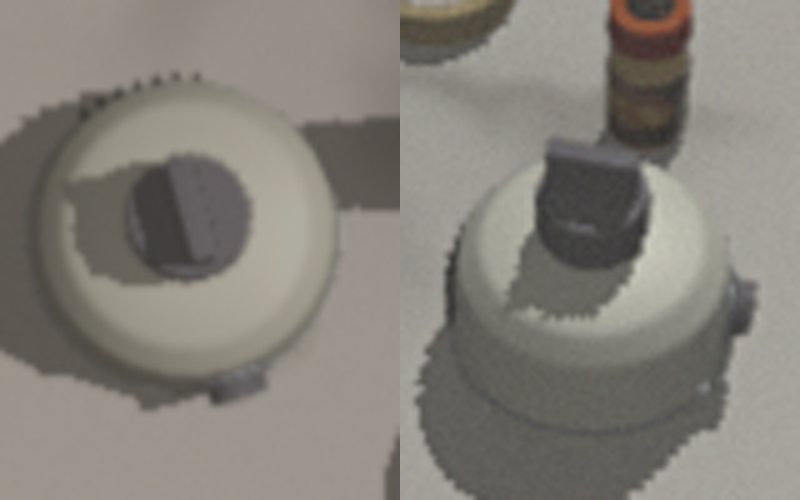

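The crop confirms it: white base with dial, grey cap, and a bar whose top face is centred at about (276,207) in top and (275,195) in side. The bar runs roughly along +x with a yaw of about 14°.

```bash
python3 - <<'E'
from h import *
from scipy.spatial.transform import Rotation as R
a=load('s0');b=load('t0')
k=lambda x,y,u,v:(u+x/5-.4,v+y/5-.4)
T=lambda x,y:(b,*k(x,y,238,165)); S=lambda x,y:(a,*k(x-400,y,236,165))
print('bar top',tri(T(191,212),S(597,152)))
print('top ends',atz(*T(178,163),.151),atz(*T(203,262),.151))
print('cap disc',atz(*T(188,217),.122))
print('dial',atz(*T(238,383),.04))
# bystanders
print('jar top',tri((b,338,187),(a,286,167)))
print('avo',tri((b,167,160),(a,175,284)))
s=bot.state();print(R.from_rotvec(s['tool_rot']).as_matrix().round(3))
E
```

```text
bar top (array([ 0.50054396, -0.16105407,  0.15075464]), [np.float64(5.193057466113102e-05), np.float64(5.193057466099572e-05)])
top ends [ 0.52096119 -0.15564516  0.151     ] [ 0.4796677  -0.16604602  0.151     ]
cap disc [ 0.50131141 -0.1605886   0.122     ]
dial [ 0.43154636 -0.18622106  0.04      ]
jar top (array([ 0.54887983, -0.30445241,  0.09020384]), [np.float64(0.003932193159797809), np.float64(0.003932193159797794)])
avo (array([0.62430411, 0.09618473, 0.0309668 ]), [np.float64(0.0012098198929068136), np.float64(0.0012098198929067518)])
[[-0.975  0.223 -0.001]
 [ 0.223  0.975 -0.002]
 [ 0.    -0.002 -1.   ]]
```

Request:
servo_tool([
  [[0, 0, 0.02, 1.5, -2.5, 1.5, 1], [0, 0, 0.05, 3.5, -6, 3, 1], [0, 0, 0.08, 5.5, -9.5, 4.5, 1], [0, 0, 0.1, 7.5, -13, 6, 1], [0, 0, 0.13, 9.5, -16.5, 6, 1], [0, 0, 0.15, 11.5, -20, 6, 1], [0, 0, 0.18, 13.5, -23.5, 6, 1], [0, 0, 0.2, 15.5, -27, 6, 1], [0, 0, 0.22, 17.5, -30.5, 6, 1], [0, 0, 0.24, 19.5, -34, 6, 1], [0, 0, 0.24, 21, -37.5, 6, 1], [0, 0, 0.24, 22.5, -41, 6, 1]],
], newtons=60)

```text
t: 1.15
eef_pos: [0.3534, 0.1487, 0.2912]
tool_rot: [-0.024, 3.141, 0.0]
contact_force: [0.6, -0.4, 0.3]
gripper_width: 1.002
grip_force: 0.0
```

Request:
servo_tool([
  [[0, 0, 0.03, 1.5, -3.2, -0.5, 1], [0, 0, 0.06, 3, -6.5, -1, 1], [0, 0, 0.09, 4.7, -10, -2, 1], [0, 0, 0.12, 6.4, -13.5, -3, 1], [0, 0, 0.15, 8.1, -17, -4, 1], [0, 0, 0.17, 9.8, -20.5, -5, 1], [0, 0, 0.19, 11.4, -24, -6, 1], [0, 0, 0.21, 13, -27.5, -6, 1], [0, 0, 0.23, 14.5, -30.5, -6, 1], [0, 0, 0.23, 14.7, -31.1, -6, 1], [0, 0, 0.23, 14.7, -31.1, -6, 1]],
])

```text
t: 2.07
eef_pos: [0.5006, -0.1624, 0.2305]
tool_rot: [0.379, -3.118, -0.001]
contact_force: [-0.9, 0.1, 0.4]
gripper_width: 0.998
grip_force: 0.0
```

```bash
python3 - <<'E'
from h import *
from scipy.spatial.transform import Rotation as R
s=bot.state();print(s['q'].round(3),s['eef_pos'].round(4));M=R.from_rotvec(s['tool_rot']).as_matrix();print(M.round(3))
c=grab('wrist','w1')
bx=np.array([.97,.245,0])
for e in(-.022,0,.022):print(proj(c,np.array([.5005,-.161,.151])+e*bx))
E
```

```text
[-0.434  0.279 -0.061  1.232 -0.    -0.676] [ 0.5006 -0.1624  0.2305]
[[-0.971 -0.24  -0.001]
 [-0.24   0.971  0.   ]
 [ 0.001  0.    -1.   ]]
(np.float64(280.2388747034526), np.float64(185.61274764158304))
(np.float64(280.33143073052094), np.float64(214.9605545192059))
(np.float64(280.4195834663359), np.float64(242.91215905945657))
```

View pics/w1.png

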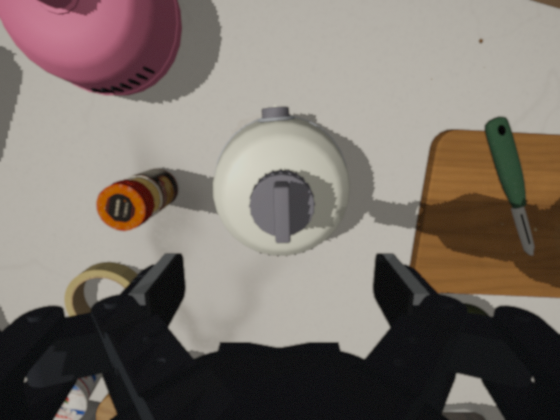

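The wrist view shows the bar from (282,184) to (282,241). That is within about 1.5 mm of the prediction, and it is aligned with the tool. Descending and gripping now.

Request:
servo_tool([
  [[0, 0, 0, 0, 0, -3, 1], [0, 0, 0, 0, 0, -6, 1], [0, 0, 0, 0, 0, -8.5, 1], [0, 0, 0, 0, 0, -10.2, 1], [0, 0, 0, 0, 0, -10.2, 1], [0, 0, 0, 0, 0, -10.2, 0], [0, 0, 0, 0, 0, -10.2, 0], [0, 0, 0, 0, 0, -10.2, 0], [0, 0, 0, 0, 0, -10.2, 0], [0, 0, 0, 0, 0, -10.2, 0], [0, 0, 0, 0, 0, -10.2, 0], [0, 0, 0, 0, 0, -10.2, 0]],
], newtons=60)

```text
t: 3.12
eef_pos: [0.5009, -0.1608, 0.1302]
tool_rot: [-0.384, 3.116, -0.001]
contact_force: [-0.0, 0.5, 5.5]
gripper_width: 0.124
grip_force: 59.5
```

Request:
servo_tool([
  [[0, 0, 0.05, 0, 0, 0, 0], [0, 0, 0.1, 0, 0, 0, 0], [0, 0, 0.15, 0, 0, 0, 0], [0, 0, 0.2, 0, 0, 0, 0], [0, 0, 0.22, 0, 0, 0, 0], [0, 0, 0.22, 0, 0, 0, 0]],
])

```text
t: 3.62
eef_pos: [0.5007, -0.1605, 0.1302]
tool_rot: [-0.722, 3.056, -0.0]
contact_force: [-0.2, 2.2, 5.0]
gripper_width: 0.126
grip_force: 59.8
```

```bash
cat > st.py <<'E'
from h import *
from scipy.spatial.transform import Rotation as R
s=bot.state();M=R.from_rotvec(s['tool_rot']).as_matrix()
print(round(s['t'],2),'q',s['q'].round(3),'p',s['eef_pos'].round(4),'yaw',np.arctan2(-M[0,1],M[1,1]).round(3),'F',s['contact_force'].round(1),'T',s['torque'].round(2),'g',round(s['gripper_width'],3),round(s['grip_force'],1),'e6',s['effort'].round(2)[3:])
E
python3 st.py
```

```text
3.62 q [-0.431  0.33  -0.256  0.983  0.001 -0.896] p [ 0.5007 -0.1605  0.1302] yaw 0.464 F [-0.2  2.2  5. ] T [ 0.25  0.11 -0.53] g 0.126 59.8 e6 [-0.51 -0.32 -0.66]
```

Request:
servo_tool([
  [[0, 0, 0.04, 0, 0, 0, 0], [0, 0, 0.08, 0, 0, 0, 0], [0, 0, 0.08, 0, 0, 0, 0]],
])

```text
t: 3.87
eef_pos: [0.5008, -0.1605, 0.1303]
tool_rot: [-0.841, 3.025, 0.0]
contact_force: [-0.4, 1.8, 5.5]
gripper_width: 0.121
grip_force: 71.1
```

```bash
python3 st.py
```

```text
3.87 q [-0.432  0.33  -0.256  0.983  0.001 -0.974] p [ 0.5008 -0.1605  0.1303] yaw 0.542 F [-0.4  1.8  5.5] T [ 0.33  0.16 -1.52] g 0.121 71.1 e6 [-0.54 -0.44 -1.74]
```

Torque built up to -1.5 Nm with yaw held back, so that is the stop. Turning the other way.

Request:
servo_tool([
  [[0, 0, -0.1, 0, 0, 0, 0], [0, 0, -0.2, 0, 0, 0, 0], [0, 0, -0.3, 0, 0, 0, 0], [0, 0, -0.4, 0, 0, 0, 0], [0, 0, -0.5, 0, 0, 0, 0], [0, 0, -0.6, 0, 0, 0, 0], [0, 0, -0.6, 0, 0, 0, 0]],
])

```text
t: 4.45
eef_pos: [0.5009, -0.1608, 0.1302]
tool_rot: [0.089, 3.139, -0.001]
contact_force: [0.2, -0.2, 5.4]
gripper_width: 0.128
grip_force: 59.6
```

```bash
python3 st.py
```

```text
4.45 q [-0.431  0.331 -0.256  0.983  0.    -0.375] p [ 0.5009 -0.1608  0.1302] yaw -0.057 F [ 0.2 -0.2  5.4] T [ 0.03  0.12 -0.06] g 0.128 59.6 e6 [-0.22 -0.    0.69]
```

Request:
servo_tool([
  [[0, 0, -0.1, 0, 0, 0, 0], [0, 0, -0.2, 0, 0, 0, 0], [0, 0, -0.3, 0, 0, 0, 0], [0, 0, -0.4, 0, 0, 0, 0], [0, 0, -0.5, 0, 0, 0, 0], [0, 0, -0.6, 0, 0, 0, 0], [0, 0, -0.7, 0, 0, 0, 0], [0, 0, -0.8, 0, 0, 0, 0], [0, 0, -0.9, 0, 0, 0, 0], [0, 0, -0.9, 0, 0, 0, 0]],
])

```text
t: 5.28
eef_pos: [0.5012, -0.1603, 0.1302]
tool_rot: [1.443, 2.788, 0.002]
contact_force: [-0.5, 1.9, 5.2]
gripper_width: 0.123
grip_force: 59.6
```

```bash
python3 st.py;python3 -c "
from h import *
grab('wrist','w2')"
```

```text
5.28 q [-0.431  0.33  -0.256  0.983  0.001  0.524] p [ 0.5012 -0.1603  0.1302] yaw -0.955 F [-0.5  1.9  5.2] T [ 0.3  -0.07 -0.02] g 0.123 59.6 e6 [-0.14 -0.48  0.58]
```

View pics/w2.png

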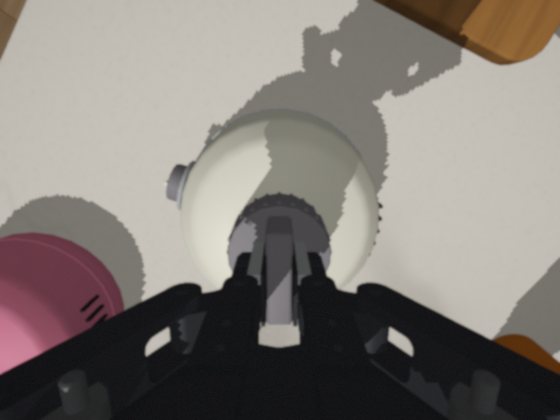

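The picture shows the bar at (279,270), in line between the fingers and turned relative to the dial at (178,182). So the cap has followed. Turning on until the far stop shows.

Request:
servo_tool([
  [[0, 0, -0.1, 0, 0, 0, 0], [0, 0, -0.2, 0, 0, 0, 0], [0, 0, -0.3, 0, 0, 0, 0], [0, 0, -0.35, 0, 0, 0, 0], [0, 0, -0.35, 0, 0, 0, 0]],
])

```text
t: 5.75
eef_pos: [0.5012, -0.1599, 0.1302]
tool_rot: [1.905, 2.497, 0.004]
contact_force: [1.2, 2.4, 5.4]
gripper_width: 0.128
grip_force: 59.6
```

```bash
python3 st.py
```

```text
5.75 q [-0.431  0.33  -0.256  0.983  0.002  0.873] p [ 0.5012 -0.1599  0.1302] yaw -1.304 F [1.2 2.4 5.4] T [ 0.54 -0.09 -0.08] g 0.128 59.6 e6 [-0.29 -0.81  0.27]
```

Request:
servo_tool([
  [[0, 0, 0, 0, 0, 0.3, 0], [0, 0, 0, 0, 0, 0.6, 0], [0, 0, 0, 0, 0, 0.9, 0], [0, 0, 0, 0, 0, 0.9, 0]],
])

```text
t: 6.08
eef_pos: [0.5007, -0.16, 0.1388]
tool_rot: [1.906, 2.497, 0.003]
contact_force: [2.9, 4.4, 0.6]
gripper_width: 0.12
grip_force: 59.1
```

```bash
python3 st.py
```

```text
6.08 q [-0.431  0.324 -0.241  1.005  0.002  0.873] p [ 0.5007 -0.16    0.1388] yaw -1.304 F [2.9 4.4 0.6] T [ 0.82 -0.68  0.  ] g 0.12 59.1 e6 [ 0.47 -1.45  0.01]
```

Request:
servo_tool([
  [[0, 0, 0, 0, 0, 0.4, 0], [0, 0, 0, 0, 0, 0.8, 0], [0, 0, 0, 0, 0, 1.2, 0], [0, 0, 0, 0, 0, 1.2, 0]],
])

```text
t: 6.42
eef_pos: [0.4997, -0.1611, 0.151]
tool_rot: [1.907, 2.496, -0.003]
contact_force: [0.5, 0.6, 0.0]
gripper_width: 0.126
grip_force: 59.0
```

```bash
python3 st.py;python3 -c "
from h import *
a=grab('wrist','w3');b=grab('side','s3')
cv2.imwrite('pics/c3.png',np.hstack([cv2.resize(a['frame'],(400,300)),cv2.resize(b['frame'][140:260,200:360],(400,300))])[:,:,::-1])"
```

```text
6.42 q [-0.432  0.315 -0.221  1.035 -0.002  0.873] p [ 0.4997 -0.1611  0.151 ] yaw -1.305 F [0.5 0.6 0. ] T [0.1  0.09 0.04] g 0.126 59.0 e6 [-0.05 -0.12  0.  ]
```

View pics/c3.png

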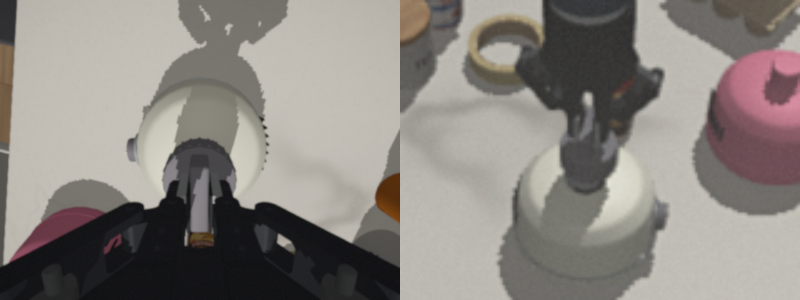

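The cap, at (590,155) in the right half, is still between the fingers, and the force is near zero. Lifting on.

Request:
servo_tool([
  [[0, 0, 0, 0, 0, 1, 0], [0, 0, 0, 0, 0, 2, 0], [0, 0, 0, 0, 0, 3, 0], [0, 0, 0, 0, 0, 4.2, 0], [0, 0, 0, 0, 0, 5.4, 0], [0, 0, 0, 0, 0, 6.5, 0], [0, 0, 0, 0, 0, 7, 0], [0, 0, 0, 0, 0, 7, 0], [0, 0, 0, 0, 0, 7, 0], [0, 0, 0, 0, 0, 7, 0], [0, 0, 0, 0, 0, 7, 0]],
])

```text
t: 7.43
eef_pos: [0.4997, -0.1602, 0.2196]
tool_rot: [-1.906, -2.495, 0.0]
contact_force: [0.3, -0.2, 0.1]
gripper_width: 0.123
grip_force: 59.0
```

```bash
python3 st.py;python3 -c "
from h import *
a=grab('wrist','w4');b=grab('side','s4')
cv2.imwrite('pics/c4.png',np.hstack([cv2.resize(a['frame'],(400,300)),cv2.resize(b['frame'][110:260,190:390],(400,300))])[:,:,::-1])"
```

```text
7.43 q [-0.431  0.28  -0.088  1.205  0.     0.874] p [ 0.4997 -0.1602  0.2196] yaw -1.305 F [ 0.3 -0.2  0.1] T [-0.01  0.01 -0.02] g 0.123 59.0 e6 [-0. -0. -0.]
```

View pics/c4.png

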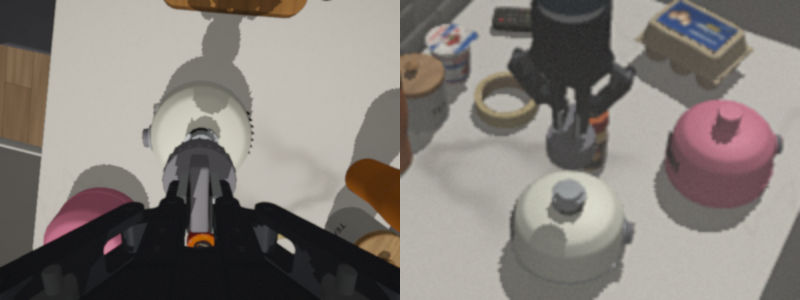

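The cap (570,140) hangs level in the fingers, about 9 cm above the bare steel neck (568,195). The jar is still standing behind it. Handing in.

```bash
python3 -c "
from plant import bot
print(bot.hand_in())"
```

```text
the job is handed in; nothing more can be done
None
```

I unscrewed the cap clockwise seen from above (a left-hand thread, after counter-clockwise hit the stop), lifted it about 9 cm clear, and handed it in still gripped and level with the spice jar and avocado untouched; the hand-in gave no verdict.

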